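# Line up the plaster heads on the drying shelf

### The arm

A 6-joint arm with a two-finger parallel gripper is mounted at the origin on the work surface. World frame = base frame: x ahead of the robot, y to its left, z up, the work surface at z = 0. Lengths are in m, angles in rad, forces in N, time in s.
With the tool pointing down it reaches from about 0.3 to 0.875 m from the base axis. Payload 6.4 kg.
Tool frame: the origin (TCP) lies midway between the tips of the shut fingers; the grasp point (between the pads) lies 19 mm behind it; z points along the fingers, y is the line along which they close (so a half turn about z gives the same grasp; the last joint's range is limited). The gripper opens to 85 mm and grips with 20 to 120 N. Pads are 22 mm wide; open, the fingers measure 114 mm over their backs; the gripper's body (76 mm by 85 mm) begins 54 mm behind the grasp point. The pads swing forward as they close: fully open they stand 13 mm farther back than shut.
Start: joints at [-1.364, 0.181, 1.607, -0, 1.354, -0.206], TCP at [0.231, -0.527, 0.231] pointing down, gripper open.
Joint ranges: [-2.99, 2.99], [-0.89, 2.07], [0.3, 2.58], [-1.14, 4.28], [0, 2.63], [-3.12, 3.12]. Speed limits (rad/s): [2.57, 2.57, 3.01, 3.14, 3.14, 3.14].

### API

Orientations are given as a unit quaternion [w, x, y, z].
In Python, from bench import get_obs, camera, hand_in gives the robot as it stands.
- The arm moves only by the tool carry_out, never from a script. Its argument "plan" is a list that holds one entry, the list of rows, each a list of 7 numbers: the shift along the world's x, y, z in m, then the turn, a rotation vector about the world's x, y, z in rad, then the opening, from 0 (shut) to 1 (fully open). In form: [[[x, y, z, rx, ry, rz, hand], ...]]. A call has exactly 5 rows; each row is the pose to reach, as a shift and turn from the pose commanded when the call began; what a row does not reach only later rows make up. A row lasts 1/12 s, in which the tool goes at most 41.7 mm and 7.16 degrees, less where a joint would pass 70% of its speed; a pose out of reach is approached as far as the arm can. A call with a gripper value outside its range is refused whole. The fingers move at their own pace and stop on an object; the grip force is fixed at half the most. Time passes only in rows, so rows that repeat a pose let the fingers close, or fill a call up. It gives the time, the measured TCP pose, the force, the opening and the grip force at its end, in the units of the state.
- get_obs(): the state, without advancing time (a new reading comes with each control period).
- camera(name): name is "scene" or "side" or "wrist"; returns a dict with "pixels" (384x512x3 uint8, red, green, blue), "z_map" (384x512 float32, m along the optical axis (not along the pixel's ray), 0 where there is no reading), "camera_matrix" (3x3 intrinsics, pixels), "cam_to_world" (4x4, takes a point from camera to world coordinates). Camera axes: x right, y up, looking along -z (the intrinsics and any distortion apply to the point x, -y, -z); pixel columns grow to the right and rows downward; lengths in m; the calibration is good to about 2 mm. A picture is of the moment at which its call begins.
- hand_in(): hands the job in; it is judged then, once.
The state is a dict: "time_s": time; "q": joint angles; "dq": joint speeds; "joint_efforts": joint torques, N m; "eef_pos": TCP position; "eef_rot": TCP orientation; "wrist_force": force on the tool from outside, world axes, zero at the start; "torque": the same for the moment, N m; "opening": opening from 0.0 (shut) to 1.0 (fully open); "grasp_force": force on a finger pad.
Only numpy, scipy, OpenCV 4.12 (cv2) and the standard library are available. Lean on these libraries where they do the work, as an engineer would, in place of code of your own. Each camera call takes 0.05 s, during which the arm holds its last target. There are 200 camera calls.

### The job

One plaster head already stands near one end of the low drying shelf: continue its row with the three heads from the table, tallest next to it, then the middle one, then the smallest, in one straight line along the middle of the board, upright, all facing the same way as it does, with a gap of two to four centimetres between neighbouring bases. Plaster chips easily: grip the heads lightly (no more than about 40 N), set them down gently and let none tip over. Leave the standing head and everything else where it is.

Things in the scene. Friction and masses are not known exactly. Their poses are not given: they have to be found in the camera images.
- shelf: low drying shelf, fixed: a brown board 130 (x) by 620 (y) mm in a grey steel frame, its flat top 40 mm above the table. Origin on the table under its centre; y along the board, x across it, pointing away from the robot; z up. The board's centre line is x = 0 in this frame.
- head_standing: white plaster head on a blue base, 180 mm high, already near one end (either) of the shelf, facing away from the robot; it stays. Origin: centre of its underside; x out of its face, y ear to ear, z up. Base 60 (x) by 64 (y) by 28 mm, slim neck; flat cheeks 48 mm apart along y, 56 mm long along x, 122 to 168 mm above the origin: grip there. 0.25 to 0.7 kg.
- head_standing_nose (a point): tip of the nose of that head, 35 mm ahead of its axis and 140 mm above its underside
- head_tall: white plaster head on a dark brown wood base, 160 mm high, loose on the table at the start, to be put in the row. Origin: centre of its underside; x out of its face, y ear to ear, z up. Base 60 (x) by 64 (y) by 28 mm, slim neck; flat cheeks 48 mm apart along y, 56 mm long along x, 102 to 148 mm above the origin: grip there. 0.25 to 0.7 kg.
- head_tall_nose (a point): tip of the nose of that head, 35 mm ahead of its axis and 120 mm above its underside
- head_middle: white plaster head on a terracotta red base, 135 mm high, loose on the table at the start, to be put in the row. Origin: centre of its underside; x out of its face, y ear to ear, z up. Base 60 (x) by 64 (y) by 28 mm, slim neck; flat cheeks 48 mm apart along y, 56 mm long along x, 77 to 123 mm above the origin: grip there. 0.25 to 0.7 kg.
- head_middle_nose (a point): tip of the nose of that head, 35 mm ahead of its axis and 95 mm above its underside
- head_small: white plaster head on a green base, 110 mm high, loose on the table at the start, to be put in the row. Origin: centre of its underside; x out of its face, y ear to ear, z up. Base 60 (x) by 64 (y) by 28 mm, slim neck; flat cheeks 48 mm apart along y, 56 mm long along x, 52 to 98 mm above the origin: grip there. 0.25 to 0.7 kg.
- head_small_nose (a point): tip of the nose of that head, 35 mm ahead of its axis and 70 mm above its underside
- mould: white plaster block 70 by 60 by 30 mm on the shelf, near the other end from the standing head; origin at its underside; leave alone
- spatula: spatula 170 mm long lying on the table among the heads; leave alone
- brush: brush 150 mm long lying on the table among the heads; leave alone
- mallet: wooden mallet 240 mm long on the left side of the table; leave alone
- bottle: orange bottle 190 mm high, 68 mm across, at the right side; leave alone
- bowl: blue bowl 150 mm across, 70 mm high, at the left side; leave alone
There are look-alikes about, which are no part of the job. Leave any green look-alike of the head_standing alone. Leave any blue look-alike of the head_small alone.

How it is judged:
By the outcome, as a careful person would: the job done as asked, in the order asked, and still so for the second after the job is handed in, with the robot touching nothing.
It also fails if it takes over 72 s, if anything falls off the work surface, if the arm or the gripper's body presses on something with over 40 N, if the wrist force passes 120 N, or if a joint passes its speed limit or range.

## Working session

There is one attempt and no reset: what is moved stays moved. The work goes in short steps, Python scripts to look and compute and a tool call to move; the robot and the scene stay as the last step left them, time stands still between calls to the robot, and variables do not carry over. Pictures are saved under pics/ and viewed, at most 10 in all, crops included, and the job is handed in when it is done.

Besides the shell and the picture viewer there is one more tool, called after "Request:" by a JSON object that holds its "op" and its "data". carry_out: Moves the arm, as the interface text tells. Its arguments: {"type":"object","properties":{"plan":{"type":"array","items":{"type":"array","items":{"type":"array","items":{"type":"number"}}}}},"required":["plan"]}

```bash
mkdir -p pics
cat > h.py <<'E'
import numpy as np, cv2
from bench import get_obs, camera, hand_in
def cloud(c):
    K=c["camera_matrix"];z=c["z_map"];v,u=np.mgrid[:z.shape[0],:z.shape[1]]
    p=np.stack([(u-K[0,2])/K[0,0]*z,-(v-K[1,2])/K[1,1]*z,-z,np.ones_like(z)],-1)
    w=(p@c["cam_to_world"].T)[...,:3]; w[z==0]=np.nan
    return w
def save(c,n): cv2.imwrite("pics/"+n,c["pixels"][...,::-1])
E
python3 - <<'E'
from h import *
a=[camera(n) for n in("scene","side")]
im=np.hstack([c["pixels"] for c in a])
save(a[0],"s0.png");save(a[1],"d0.png")
for n,c in zip("sd",a): np.savez(n+".npz",**c); print(c["cam_to_world"].round(2),c["camera_matrix"].round(0).tolist())
o=get_obs();print(o)
E
```

```text
[[-0.78 -0.4   0.48  1.2 ]
 [ 0.62 -0.5   0.6   0.87]
 [-0.    0.77  0.64  1.06]
 [ 0.    0.    0.    1.  ]] [[489.0, 0.0, 260.0], [0.0, 489.0, 191.0], [0.0, 0.0, 1.0]]
[[-1.    0.04 -0.04  0.48]
 [-0.05 -0.73  0.68  0.88]
 [-0.    0.68  0.74  1.1 ]
 [ 0.    0.    0.    1.  ]] [[419.0, 0.0, 251.0], [0.0, 419.0, 194.0], [0.0, 0.0, 1.0]]
{'time_s': 0.1, 'q': array([-1.36429855e+00,  1.81464948e-01,  1.60793013e+00, -5.82660291e-07,
        1.35380388e+00, -2.06348482e-01]), 'dq': array([ 0.00123583, -0.00139186, -0.00107665,  0.00115627, -0.00048854,
       -0.00066793]), 'joint_efforts': array([ 3.43582315e-04, -4.45874476e+01, -3.52240062e+01, -2.64257915e-04,
        4.15692368e-03, -7.64932736e-06]), 'eef_pos': array([ 0.2305842 , -0.52618575,  0.23046457]), 'eef_rot': array([-8.03151266e-04,  9.78769963e-01,  2.04960278e-01, -3.44399680e-07]), 'wrist_force': array([ 0.28557702, -0.57089814,  0.42250234]), 'torque': array([0.02006255, 0.03146423, 0.02118373]), 'grasp_force': 0.0, 'opening': 0.9972073002251678}
```

View pics/s0.png

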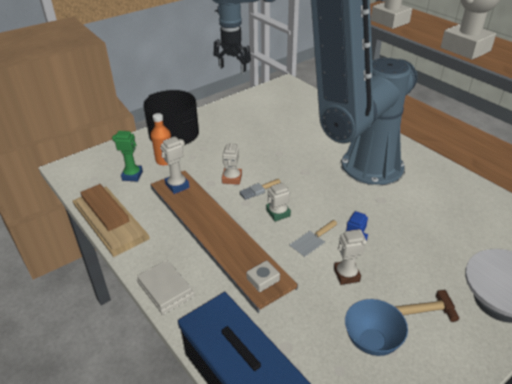

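View pics/d0.png

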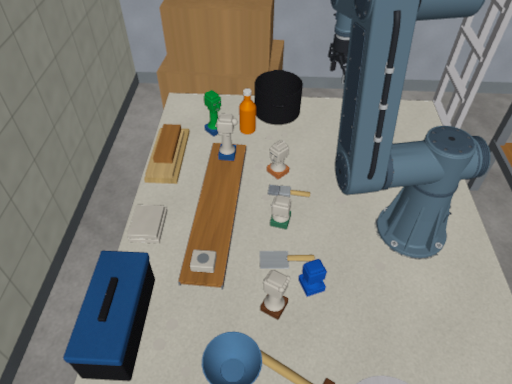

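The scene view shows the standing head at (175,165), at the right end of the shelf. The tall head is at (348,257), the small one at (278,200) and the middle one at (232,163). The side view shows the same heads at (227,135), (275,293), (281,210) and (279,158). Next I'll measure poses and zoom in to see which way they face.

```bash
cat > m.py <<'E'
from h import *
S=[dict(np.load(n+".npz")) for n in "sd"]; W=[cloud(c) for c in S]
P=np.concatenate([w.reshape(-1,3) for w in W]); 
seeds={"stand":((165,180),0.04,.18),"tall":((275,348),0,.16),"mid":((177,231),0,.135),"small":((210,278),0,.11)}
tiles=[]
for k,((v,u),z0,H) in seeds.items():
    c=np.nanmedian(W[0][v-3:v+4,u-3:u+4].reshape(-1,3),0)[:2]
    for _ in range(3):
        m=(np.hypot(*(P[:,:2]-c).T)<.06)&(P[:,2]>z0+.012)&(P[:,2]<z0+.034)
        r=cv2.minAreaRect(P[m][:,:2].astype(np.float32)*1000); c=np.array(r[0])/1000
    hd=P[(np.hypot(*(P[:,:2]-c).T)<.06)&(P[:,2]>z0+H-.055)&(P[:,2]<z0+H-.003)]
    rh=cv2.minAreaRect(hd[:,:2].astype(np.float32)*1000)
    top=P[(np.hypot(*(P[:,:2]-c).T)<.06)&(P[:,2]>z0+H-.012)]
    rt=cv2.minAreaRect(top[:,:2].astype(np.float32)*1000)
    far=[(round(np.degrees(np.arctan2(*(hd[i,:2]-c)[::-1])),0),round(float(np.hypot(*(hd[i,:2]-c)))*1000)) for i in np.argsort(-np.hypot(*(hd[:,:2]-c).T))[:5]]
    f=lambda r:[np.round(x,1).tolist() for x in r]
    print(k,m.sum(),"base",f(r),"head",f(rh),"top",f(rt),len(top),far,"zmax",hd[:,2].max())
    for s in range(2):
        K=S[s]["camera_matrix"];T=np.linalg.inv(S[s]["cam_to_world"]);q=T@np.array([*c,z0+H/2,1])
        uu=int(K[0,2]+K[0,0]*q[0]/-q[2]);vv=int(K[1,2]-K[1,1]*q[1]/-q[2])
        tiles.append(cv2.resize(cv2.getRectSubPix(S[s]["pixels"],(50,66),(uu,vv)),(200,264),interpolation=cv2.INTER_CUBIC))
cv2.imwrite("pics/z0.png",np.vstack([np.hstack(tiles[0::2]),np.hstack(tiles[1::2])])[...,::-1])
b=(P[:,2]>.035)&(P[:,2]<.045)&(P[:,0]>.35)&(P[:,0]<.9)&(abs(P[:,1])<.5)
C=np.concatenate([c["pixels"].reshape(-1,3) for c in S]).astype(int)
b&=(C[:,0]-C[:,2]>35)&(np.hypot(P[:,0]-.75,P[:,1])<.5)
print(b.sum()); h=np.zeros((600,1000),np.uint8); h[((P[b,0]-.3)*1000).astype(int),((P[b,1]+.5)*1000).astype(int)]=255
n,l,st,ce=cv2.connectedComponentsWithStats(cv2.morphologyEx(h,cv2.MORPH_CLOSE,np.ones((9,9))))
for i in range(1,n):
    if st[i,4]>1500:
        yy,xx=np.where((l==i)&(h>0)); print("board",cv2.minAreaRect(np.stack([yy+300,xx-500],1).astype(np.float32)),len(yy))
E
python3 m.py
```

```text
stand 113 base [[575.2, -480.1], [45.0, 67.8], 79.3] head [[572.4, -494.0], [35.4, 30.6], 67.9] top [[0.0, 0.0], [0.0, 0.0], 0.0] 0 [(np.float64(-100.0), 32), (np.float64(-119.0), 31), (np.float64(-106.0), 30), (np.float64(-112.0), 29), (np.float64(-125.0), 27)] zmax 0.1943328329813816
tall 490 base [[449.2, 305.4], [68.9, 61.4], 63.7] head [[451.4, 305.0], [51.2, 68.7], 63.0] top [[447.2, 309.1], [50.5, 59.1], 68.1] 580 [(np.float64(121.0), 37), (np.float64(-167.0), 37), (np.float64(-30.0), 37), (np.float64(-172.0), 36), (np.float64(112.0), 36)] zmax 0.15698301989483388
mid 306 base [[444.2, -246.9], [67.7, 69.5], 44.2] head [[446.2, -245.5], [67.1, 49.2], 45.0] top [[445.7, -246.3], [59.8, 40.4], 42.6] 247 [(np.float64(47.0), 36), (np.float64(46.0), 36), (np.float64(-164.0), 36), (np.float64(-166.0), 35), (np.float64(-172.0), 35)] zmax 0.13194897956942464
small 343 base [[433.5, -11.1], [68.3, 62.5], 77.6] head [[437.0, -10.3], [50.9, 63.9], 77.7] top [[435.0, -9.2], [44.9, 56.6], 78.9] 319 [(np.float64(36.0), 36), (np.float64(25.0), 36), (np.float64(-55.0), 35), (np.float64(-16.0), 35), (np.float64(-51.0), 35)] zmax 0.10697307127460631
10326
board ((647.8262939453125, -47.1434326171875), (624.59326171875, 132.76217651367188), 87.1936264038086) 9136
board ((861.71435546875, -242.06216430664062), (140.60296630859375, 74.50627136230469), 89.42705535888672) 459
```

View pics/z0.png

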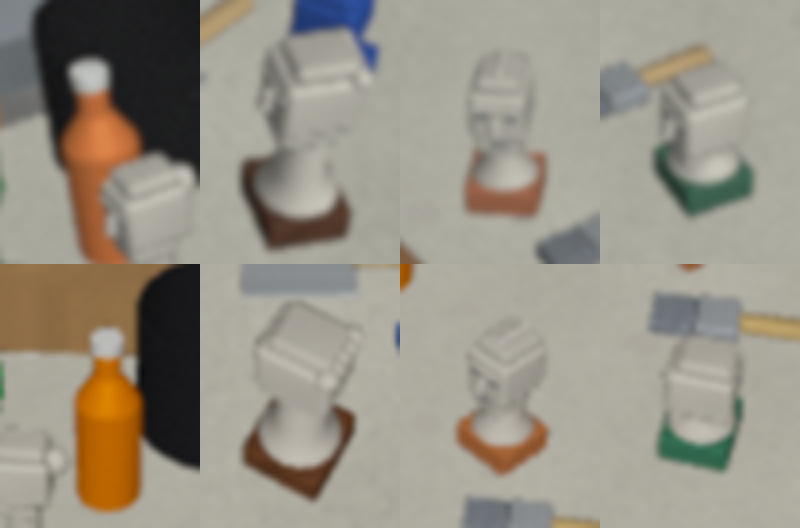

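The crops agree with the head-versus-base offsets: tall faces about -27°, mid about +45° and small about -12°. The standing-head seed landed on the bottle, so I'll redo that one by its blue base and refine the board.

```bash
cat > m2.py <<'E'
import re
src=open('m.py').read()
src=re.sub(r'seeds=\{.*\}','seeds={"stand":((148,174),0.04,.18)}',src).split("for s in range(2)")[0]
exec(src)
C=np.concatenate([c["pixels"].reshape(-1,3) for c in S]).astype(int)
d=np.hypot(P[:,0]-c[0],P[:,1]-c[1])<.06
bl=d&(C[:,2]-C[:,0]>30)&(P[:,2]>.045)&(P[:,2]<.075)
print("blue base",cv2.minAreaRect(P[bl][:,:2].astype(np.float32)*1000),bl.sum())
b=(P[:,2]>.036)&(P[:,2]<.044)&(C[:,0]-C[:,2]>35)&(abs(P[:,0]-.648)<.1)&(abs(P[:,1]+.047)<.36)
X=P[b]; 
# edges vs y
ys=np.arange(-.3,.2,.02);lo=[];hi=[]
for y in ys:
    s=X[abs(X[:,1]-y)<.01,0]; lo.append(np.percentile(s,1));hi.append(np.percentile(s,99))
for e in(lo,hi): print("edge",np.polyfit(ys,e,1), "at y",np.std(np.array(e)-np.polyval(np.polyfit(ys,e,1),ys)))
mo=P[(P[:,2]>.06)&(P[:,2]<.075)&(abs(P[:,0]-.66)<.08)&(P[:,1]>.1)&(P[:,1]<.3)]
print("mould",cv2.minAreaRect(mo[:,:2].astype(np.float32)*1000))
E
python3 m2.py
```

```text
stand 321 base [[635.8, -287.1], [71.2, 60.9], 85.8] head [[634.8, -283.8], [58.0, 78.4], 75.2] top [[632.6, -287.7], [65.1, 44.8], 13.7] 270 [(np.float64(-174.0), 43), (np.float64(168.0), 41), (np.float64(172.0), 40), (np.float64(171.0), 40), (np.float64(172.0), 40)] zmax 0.21694141971107694
blue base ((635.8637084960938, -285.76104736328125), (68.26678466796875, 60.33353042602539), 87.15991973876953) 216
edge [0.04746361 0.58688434] at y 0.0007117331181743607
edge [0.04890257 0.71396887] at y 0.0005404166384052983
mould ((662.1940307617188, 197.91183471679688), (65.16736602783203, 71.65702819824219), 89.47012329101562)
```

Request:
{"op": "carry_out", "data": {"plan": [[[0.035, 0.02, 0.02, 0, 0, 0, 1], [0.07, 0.05, 0.03, 0, 0, 0, 1], [0.1, 0.08, 0.03, 0, 0, 0, 1], [0.13, 0.11, 0.03, 0, 0, 0, 1], [0.15, 0.14, 0.03, 0, 0, 0, 1]]]}}

```text
time_s: 0.52
eef_pos: [0.3795, -0.389, 0.2613]
eef_rot: [0.0, 0.979, 0.205, 0.0]
wrist_force: [0.2, -0.4, -0.1]
opening: 1.002
grasp_force: 0.0
```

Request:
{"op": "carry_out", "data": {"plan": [[[0.01, 0.04, 0, 0, 0, -0.09, 1], [0.02, 0.08, 0, 0, 0, -0.18, 1], [0.03, 0.12, 0, 0, 0, -0.27, 1], [0.04, 0.16, 0, 0, 0, -0.36, 1], [0.05, 0.2, 0, 0, 0, -0.45, 1]]]}}

```text
time_s: 0.93
eef_pos: [0.428, -0.188, 0.2609]
eef_rot: [-0.0, 1.0, -0.021, -0.0]
wrist_force: [0.9, -0.2, 0.0]
opening: 0.999
grasp_force: 0.0
```

Request:
{"op": "carry_out", "data": {"plan": [[[0, 0.04, 0, 0, 0, -0.09, 1], [0, 0.08, 0, 0, 0, -0.18, 1], [0, 0.12, 0, 0, 0, -0.27, 1], [0, 0.16, 0, 0, 0, -0.36, 1], [0, 0.2, 0, 0, 0, -0.428, 1]]]}}

```text
time_s: 1.35
eef_pos: [0.4275, 0.0118, 0.2611]
eef_rot: [-0.0, 0.973, -0.233, -0.0]
wrist_force: [-0.1, 0.1, 0.5]
opening: 1.0
grasp_force: 0.0
```

Request:
{"op": "carry_out", "data": {"plan": [[[0, 0.04, 0, 0, 0, 0, 1], [0, 0.08, 0, 0, 0, 0, 1], [0.005, 0.12, 0, 0, 0, 0, 1], [0.01, 0.16, 0, 0, 0, 0, 1], [0.018, 0.2, 0, 0, 0, 0, 1]]]}}

```text
time_s: 1.77
eef_pos: [0.4454, 0.2121, 0.2612]
eef_rot: [0.0, 0.973, -0.23, -0.0]
wrist_force: [0.5, -1.1, -0.1]
opening: 0.994
grasp_force: 0.0
```

Request:
{"op": "carry_out", "data": {"plan": [[[0, 0.035, 0, 0, 0, 0, 1], [0, 0.07, 0, 0, 0, 0, 1], [0, 0.093, 0, 0, 0, 0, 1], [0, 0.093, 0, 0, 0, 0, 1], [0, 0.093, 0, 0, 0, 0, 1]]]}}

```text
time_s: 2.18
eef_pos: [0.4455, 0.3038, 0.2605]
eef_rot: [0.001, 0.973, -0.229, -0.001]
wrist_force: [-0.1, 0.2, -0.1]
opening: 1.001
grasp_force: 0.0
```

```bash
cat > w.py <<'E'
import sys
from h import *
o=get_obs();w,x,y,z=o["eef_rot"];print(o["eef_pos"].round(4),"toolY deg",round(np.degrees(2*np.arctan2(y,x))+90,2)%180)
c=camera("wrist");save(c,sys.argv[1]);p=cloud(c).reshape(-1,3)
cx,cy,z0,H=map(float,sys.argv[2:6])
p=p[np.hypot(p[:,0]-cx,p[:,1]-cy)<.06]
for n,a,b in(("top",H-.012,H+.01),("head",H-.05,H-.012),("base",.012,.034)):
    q=p[(p[:,2]>z0+a)&(p[:,2]<z0+b)]
    if len(q)>20: print(n,len(q),[np.round(t,1) for t in cv2.minAreaRect(q[:,:2].astype(np.float32)*1000)])
E
python3 w.py w1.png .449 .306 0 .16
```

```text
[0.4455 0.3038 0.2605] toolY deg 63.5
top 2973 [array([443.9, 304.7]), array([49.4, 55. ]), np.float64(63.3)]
head 1517 [array([449.5, 300.4]), array([51.5, 66.7]), np.float64(60.7)]
base 700 [array([462.9, 295. ]), array([64. , 24.9]), np.float64(64.7)]
```

View pics/w1.png

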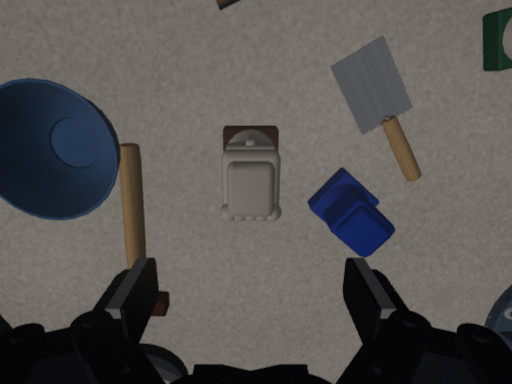

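Request:
{"op": "carry_out", "data": {"plan": [[[0.002, -0.001, -0.04, 0, 0, 0, 1], [0.002, -0.001, -0.08, 0, 0, 0, 1], [0.002, -0.001, -0.12, 0, 0, 0, 1], [0.002, -0.001, -0.15, 0, 0, 0, 1], [0.002, -0.001, -0.157, 0, 0, 0, 1]]]}}

```text
time_s: 2.65
eef_pos: [0.4445, 0.2989, 0.0988]
eef_rot: [0.003, 0.973, -0.231, -0.004]
wrist_force: [-1.0, -0.4, -0.0]
opening: 1.0
grasp_force: 0.0
```

Request:
{"op": "carry_out", "data": {"plan": [[[0, 0, 0, 0, 0, 0, 0.8], [0, 0, 0, 0, 0, 0, 0.7], [0, 0, 0, 0, 0, 0, 0.62], [0, 0, 0, 0, 0, 0, 0.6], [0, 0, 0, 0, 0, 0, 0.6]]]}}

```text
time_s: 3.07
eef_pos: [0.4496, 0.3024, 0.1064]
eef_rot: [-0.001, 0.973, -0.231, 0.002]
wrist_force: [-0.7, -0.2, 0.5]
opening: 0.599
grasp_force: 0.0
```

Request:
{"op": "carry_out", "data": {"plan": [[[0, 0, 0, 0, 0, 0, 0.58], [0, 0, 0, 0, 0, 0, 0.57], [0, 0, 0, 0, 0, 0, 0.56], [0, 0, 0, 0, 0, 0, 0.56], [0, 0, 0, 0, 0, 0, 0.56]]]}}

```text
time_s: 3.48
eef_pos: [0.4485, 0.302, 0.105]
eef_rot: [-0.0, 0.973, -0.23, 0.0]
wrist_force: [-1.7, -1.2, 5.7]
opening: 0.562
grasp_force: 6.4
```

Request:
{"op": "carry_out", "data": {"plan": [[[0, 0, 0, 0, 0, 0, 0.555], [0, 0, 0, 0, 0, 0, 0.55], [0, 0, 0, 0, 0, 0, 0.55], [0, 0, 0, 0, 0, 0, 0.55], [0, 0, 0, 0, 0, 0, 0.55]]]}}

```text
time_s: 3.9
eef_pos: [0.4485, 0.3021, 0.105]
eef_rot: [-0.0, 0.973, -0.23, 0.0]
wrist_force: [-1.6, -0.3, 5.9]
opening: 0.556
grasp_force: 35.7
```

Request:
{"op": "carry_out", "data": {"plan": [[[0, 0, 0.01, 0, 0, 0, 0.552], [0, 0, 0.03, 0, 0, 0, 0.552], [0, 0, 0.065, 0, 0, 0, 0.552], [0, 0, 0.1, 0, 0, 0, 0.552], [0, 0, 0.12, 0, 0, 0, 0.552]]]}}

```text
time_s: 4.32
eef_pos: [0.4488, 0.3023, 0.2277]
eef_rot: [-0.001, 0.973, -0.23, 0.001]
wrist_force: [1.0, 0.1, -3.9]
opening: 0.559
grasp_force: 34.4
```

Request:
{"op": "carry_out", "data": {"plan": [[[0.005, -0.015, 0.01, 0, 0, 0.03, 0.552], [0.015, -0.04, 0.02, 0, 0, 0.08, 0.552], [0.03, -0.075, 0.02, 0, 0, 0.14, 0.552], [0.045, -0.11, 0.02, 0, 0, 0.2, 0.552], [0.06, -0.145, 0.02, 0, 0, 0.26, 0.552]]]}}

```text
time_s: 4.73
eef_pos: [0.5078, 0.1557, 0.244]
eef_rot: [0.0, 0.995, -0.1, -0.001]
wrist_force: [0.0, 0.4, -4.5]
opening: 0.56
grasp_force: 34.3
```

Request:
{"op": "carry_out", "data": {"plan": [[[0.014, -0.036, 0, 0, 0, 0.06, 0.552], [0.028, -0.072, 0, 0, 0, 0.12, 0.552], [0.042, -0.108, 0, 0, 0, 0.155, 0.552], [0.056, -0.144, 0, 0, 0, 0.155, 0.552], [0.07, -0.18, 0, 0, 0, 0.155, 0.552]]]}}

```text
time_s: 5.15
eef_pos: [0.5777, -0.0247, 0.2436]
eef_rot: [-0.0, 1.0, -0.025, -0.001]
wrist_force: [0.9, 0.9, -5.1]
opening: 0.56
grasp_force: 34.3
```

Request:
{"op": "carry_out", "data": {"plan": [[[0.014, -0.036, 0, 0, 0, 0, 0.552], [0.028, -0.072, 0, 0, 0, 0, 0.552], [0.042, -0.108, 0, 0, 0, 0, 0.552], [0.055, -0.14, 0, 0, 0, 0, 0.552], [0.062, -0.165, 0, 0, 0, 0, 0.552]]]}}

```text
time_s: 5.57
eef_pos: [0.6403, -0.1909, 0.243]
eef_rot: [-0.0, 1.0, -0.026, -0.001]
wrist_force: [1.2, 0.0, -5.7]
opening: 0.556
grasp_force: 34.3
```

Request:
{"op": "carry_out", "data": {"plan": [[[0, 0, 0, 0, 0, 0, 0.552], [0, 0, 0, 0, 0, 0, 0.552], [0, 0, 0, 0, 0, 0, 0.552], [0, 0, 0, 0, 0, 0, 0.552], [0, 0, 0, 0, 0, 0, 0.552]]]}}

```text
time_s: 5.98
eef_pos: [0.64, -0.1866, 0.2442]
eef_rot: [-0.0, 1.0, -0.024, -0.0]
wrist_force: [-0.2, 0.8, -4.3]
opening: 0.562
grasp_force: 34.3
```

```bash
cat > b.py <<'E'
import sys
from h import *
# base of a head by colour box near (x,y), z range; args: pic x y zlo zhi
o=get_obs();w,x,y,z=o["eef_rot"];print(o["eef_pos"].round(4),"toolY",round((np.degrees(2*np.arctan2(y,x))+90)%180,2),o["grasp_force"],o["opening"])
cx,cy,zl,zh=map(float,sys.argv[2:6])
for n in("scene","side"):
    c=camera(n);save(c,n[:2]+sys.argv[1]);p=cloud(c).reshape(-1,3);C=c["pixels"].reshape(-1,3).astype(int)
    q=p[(np.hypot(p[:,0]-cx,p[:,1]-cy)<.055)&(p[:,2]>zl)&(p[:,2]<zh)&(np.ptp(C,axis=1)>22)]
    print(n,len(q),"z",np.percentile(q[:,2],[1,99]).round(4),[np.round(t,1) for t in cv2.minAreaRect(q[:,:2].astype(np.float32)*1000)])
E
python3 b.py a.png .641 -.192 .09 .2
```

```text
[ 0.64   -0.1866  0.2442] toolY 87.21 34.31857466697693 0.5618599255020795
scene 146 z [0.1395 0.1684] [array([ 655.4, -167.8]), array([49.1, 76.1]), np.float64(39.7)]
side 172 z [0.1401 0.1714] [array([ 640.2, -181.8]), array([64.9, 61. ]), np.float64(88.4)]
```

Request:
{"op": "carry_out", "data": {"plan": [[[0.001, -0.007, -0.02, 0, 0, 0, 0.552], [0.001, -0.007, -0.045, 0, 0, 0, 0.552], [0.001, -0.007, -0.065, 0, 0, 0, 0.552], [0.001, -0.007, -0.08, 0, 0, 0, 0.552], [0.001, -0.007, -0.088, 0, 0, 0, 0.552]]]}}

```text
time_s: 6.5
eef_pos: [0.6399, -0.1938, 0.1537]
eef_rot: [-0.001, 1.0, -0.025, -0.002]
wrist_force: [0.3, 1.2, -4.9]
opening: 0.555
grasp_force: 34.2
```

Request:
{"op": "carry_out", "data": {"plan": [[[0, 0, -0.001, 0, 0, 0, 0.552], [0, 0, -0.003, 0, 0, 0, 0.552], [0, 0, -0.005, 0, 0, 0, 0.552], [0, 0, -0.007, 0, 0, 0, 0.552], [0, 0, -0.007, 0, 0, 0, 0.552]]]}}

```text
time_s: 6.92
eef_pos: [0.6416, -0.1953, 0.15]
eef_rot: [0.0, 1.0, -0.025, 0.001]
wrist_force: [-0.1, 0.2, -3.5]
opening: 0.562
grasp_force: 34.3
```

```bash
python3 b.py b.png .641 -.19 .048 .075; python3 b.py b2.png .636 -.286 .048 .075
```

```text
[ 0.6416 -0.1953  0.15  ] toolY 87.13 34.252105951309204 0.5616338831127515
scene 152 z [0.0483 0.0745] [array([ 641.6, -190.3]), array([67.2, 61.9]), np.float64(85.7)]
side 133 z [0.0485 0.0747] [array([ 641.4, -191.2]), array([66.5, 60.6]), np.float64(88.6)]
[ 0.6415 -0.1953  0.1499] toolY 87.12 34.25051271915436 0.5582089906291924
scene 88 z [0.0483 0.0722] [array([ 657.2, -283.2]), array([35.3, 76. ]), np.float64(25.9)]
side 54 z [0.0496 0.0723] [array([ 616.9, -288. ]), array([66.1, 23.8]), np.float64(84.3)]
```

Request:
{"op": "carry_out", "data": {"plan": [[[0, 0, -0.001, 0, 0, 0, 0.552], [0, 0, -0.002, 0, 0, 0, 0.552], [0, 0, -0.003, 0, 0, 0, 0.552], [0, 0, -0.003, 0, 0, 0, 0.552], [0, 0, -0.003, 0, 0, 0, 0.552]]]}}

```text
time_s: 7.53
eef_pos: [0.6411, -0.1951, 0.1461]
eef_rot: [-0.0, 1.0, -0.025, -0.0]
wrist_force: [0.8, -0.4, -3.6]
opening: 0.559
grasp_force: 34.3
```

Request:
{"op": "carry_out", "data": {"plan": [[[0, 0, -0.0005, 0, 0, 0, 0.552], [0, 0, -0.001, 0, 0, 0, 0.552], [0, 0, -0.0015, 0, 0, 0, 0.552], [0, 0, -0.002, 0, 0, 0, 0.552], [0, 0, -0.002, 0, 0, 0, 0.552]]]}}

```text
time_s: 7.95
eef_pos: [0.6414, -0.1952, 0.1451]
eef_rot: [0.0, 1.0, -0.025, 0.0]
wrist_force: [-2.5, 0.7, 0.9]
opening: 0.562
grasp_force: 34.9
```

Request:
{"op": "carry_out", "data": {"plan": [[[0, 0, 0, 0, 0, 0, 0.558], [0, 0, 0, 0, 0, 0, 0.565], [0, 0, 0, 0, 0, 0, 0.58], [0, 0, 0, 0, 0, 0, 0.65], [0, 0, 0, 0, 0, 0, 0.75]]]}}

```text
time_s: 8.37
eef_pos: [0.6415, -0.1952, 0.1444]
eef_rot: [0.0, 1.0, -0.025, 0.0]
wrist_force: [0.0, -0.6, 0.2]
opening: 0.745
grasp_force: 0.0
```

Request:
{"op": "carry_out", "data": {"plan": [[[0, 0, 0, 0, 0, 0, 0.8], [0, 0, 0.01, 0, 0, 0, 0.8], [0, 0, 0.04, 0, 0, 0, 0.8], [0, 0, 0.08, 0, 0, 0, 0.8], [0, 0, 0.115, 0, 0, 0, 0.8]]]}}

```text
time_s: 8.78
eef_pos: [0.641, -0.195, 0.2613]
eef_rot: [-0.0, 1.0, -0.025, -0.0]
wrist_force: [1.0, -0.4, 0.3]
opening: 0.795
grasp_force: 0.0
```

Request:
{"op": "carry_out", "data": {"plan": [[[-0.025, -0.006, 0.005, 0, 0, 0.1, 1], [-0.065, -0.015, 0, 0, 0, 0.2, 1], [-0.105, -0.025, 0, 0, 0, 0.3, 1], [-0.145, -0.035, 0, 0, 0, 0.4, 1], [-0.18, -0.045, 0, 0, 0, 0.5, 1]]]}}

```text
time_s: 9.2
eef_pos: [0.4592, -0.2401, 0.26]
eef_rot: [0.0, 0.974, 0.226, 0.0]
wrist_force: [0.2, -1.0, 0.3]
opening: 0.999
grasp_force: 0.0
```

```bash
python3 b.py c.png .641 -.19 .048 .075; python3 w.py w2.png .445 -.247 0 .135
```

```text
[ 0.4592 -0.2401  0.26  ] toolY 116.09 0.0 0.9991577916735069
scene 144 z [0.0482 0.0728] [array([ 642.7, -192.3]), array([68.2, 61.1]), np.float64(88.4)]
side 129 z [0.0485 0.0714] [array([ 640.8, -192.7]), array([71.6, 59.8]), np.float64(86.4)]
[ 0.4574 -0.241   0.2599] toolY deg 115.8
top 2116 [array([ 441.7, -252.1]), array([49. , 38.1]), np.float64(45.7)]
head 1376 [array([ 445.9, -247.8]), array([63.2, 48.3]), np.float64(45.4)]
base 874 [array([ 442.2, -251.7]), array([59.9, 63.7]), np.float64(45.8)]
```

View pics/scc.png

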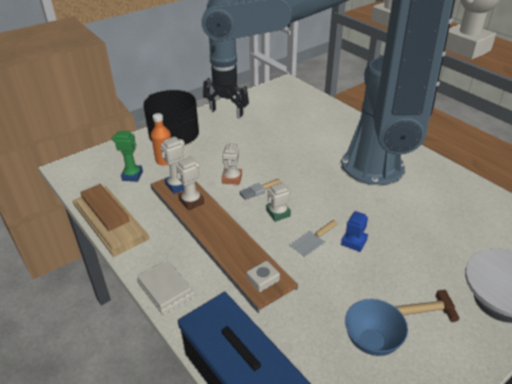

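Request:
{"op": "carry_out", "data": {"plan": [[[-0.005, -0.004, 0, 0, 0, 0.11, 1], [-0.0145, -0.0103, -0.02, 0, 0, 0.22, 1], [-0.0145, -0.0103, -0.04, 0, 0, 0.342, 1], [-0.0145, -0.0103, -0.07, 0, 0, 0.342, 1], [-0.0145, -0.0103, -0.08, 0, 0, 0.342, 1]]]}}

```text
time_s: 9.77
eef_pos: [0.4461, -0.2491, 0.1763]
eef_rot: [-0.002, 0.923, 0.385, -0.001]
wrist_force: [-0.6, 0.5, -0.3]
opening: 0.994
grasp_force: 0.0
```

Request:
{"op": "carry_out", "data": {"plan": [[[0, 0, -0.02, 0, 0, 0, 1], [0, 0, -0.05, 0, 0, 0, 1], [0, 0, -0.08, 0, 0, 0, 1], [0, 0, -0.097, 0, 0, 0, 1], [0, 0, -0.097, 0, 0, 0, 1]]]}}

```text
time_s: 10.18
eef_pos: [0.4454, -0.2484, 0.079]
eef_rot: [-0.003, 0.923, 0.385, -0.001]
wrist_force: [0.1, 0.6, -1.3]
opening: 1.001
grasp_force: 0.0
```

Request:
{"op": "carry_out", "data": {"plan": [[[0, 0, 0, 0, 0, 0, 0.85], [0, 0, 0, 0, 0, 0, 0.75], [0, 0, 0, 0, 0, 0, 0.65], [0, 0, 0, 0, 0, 0, 0.6], [0, 0, 0, 0, 0, 0, 0.59]]]}}

```text
time_s: 10.6
eef_pos: [0.4469, -0.2504, 0.0834]
eef_rot: [0.0, 0.923, 0.386, 0.0]
wrist_force: [-1.5, 1.5, 1.4]
opening: 0.587
grasp_force: 1.4
```

Request:
{"op": "carry_out", "data": {"plan": [[[0, 0, 0, 0, 0, 0, 0.58], [0, 0, 0, 0, 0, 0, 0.57], [0, 0, 0, 0, 0, 0, 0.565], [0, 0, 0, 0, 0, 0, 0.56], [0, 0, 0, 0, 0, 0, 0.56]]]}}

```text
time_s: 11.02
eef_pos: [0.4465, -0.2501, 0.0824]
eef_rot: [-0.0, 0.923, 0.386, -0.0]
wrist_force: [-3.7, 3.6, 5.3]
opening: 0.564
grasp_force: 10.1
```

Request:
{"op": "carry_out", "data": {"plan": [[[0, 0, 0, 0, 0, 0, 0.557], [0, 0, 0, 0, 0, 0, 0.555], [0, 0, 0, 0, 0, 0, 0.553], [0, 0, 0, 0, 0, 0, 0.552], [0, 0, 0, 0, 0, 0, 0.552]]]}}

```text
time_s: 11.43
eef_pos: [0.4464, -0.2501, 0.0825]
eef_rot: [-0.0, 0.923, 0.386, -0.0]
wrist_force: [-4.2, 4.1, 5.7]
opening: 0.564
grasp_force: 30.1
```

Request:
{"op": "carry_out", "data": {"plan": [[[0, 0, 0.01, 0, 0, 0, 0.552], [0, 0, 0.03, 0, 0, 0, 0.552], [0, 0, 0.065, 0, 0, 0, 0.552], [0, 0, 0.1, 0, 0, 0, 0.552], [0, 0.01, 0.13, 0, 0, 0, 0.552]]]}}

```text
time_s: 11.85
eef_pos: [0.447, -0.242, 0.2144]
eef_rot: [0.001, 0.923, 0.385, 0.0]
wrist_force: [1.8, -0.0, -5.0]
opening: 0.558
grasp_force: 31.6
```

Request:
{"op": "carry_out", "data": {"plan": [[[0.0, 0.025, 0.01, 0, 0, -0.08, 0.552], [0.01, 0.055, 0.01, 0, 0, -0.17, 0.552], [0.02, 0.09, 0.01, 0, 0, -0.26, 0.552], [0.035, 0.115, 0.01, 0, 0, -0.35, 0.552], [0.06, 0.138, 0.01, 0, 0, -0.44, 0.552]]]}}

```text
time_s: 12.27
eef_pos: [0.5058, -0.1006, 0.2222]
eef_rot: [-0.0, 0.985, 0.173, -0.0]
wrist_force: [-0.3, -1.3, -4.3]
opening: 0.556
grasp_force: 31.1
```

Request:
{"op": "carry_out", "data": {"plan": [[[0.03, 0, 0, 0, 0, -0.09, 0.552], [0.06, 0, 0, 0, 0, -0.18, 0.552], [0.09, 0, 0, 0, 0, -0.27, 0.552], [0.12, 0, 0, 0, 0, -0.36, 0.552], [0.139, 0, 0, 0, 0, -0.403, 0.552]]]}}

```text
time_s: 12.68
eef_pos: [0.6481, -0.1023, 0.2216]
eef_rot: [0.0, 1.0, -0.028, 0.001]
wrist_force: [0.3, -0.1, -5.0]
opening: 0.557
grasp_force: 31.5
```

Request:
{"op": "carry_out", "data": {"plan": [[[0, 0, -0.02, 0, 0, 0, 0.552], [0, 0, -0.045, 0, 0, 0, 0.552], [0, 0, -0.065, 0, 0, 0, 0.552], [0, 0, -0.08, 0, 0, 0, 0.552], [0, 0, -0.08, 0, 0, 0, 0.552]]]}}

```text
time_s: 13.1
eef_pos: [0.6427, -0.1015, 0.1369]
eef_rot: [-0.001, 1.0, -0.026, -0.004]
wrist_force: [-1.5, 0.4, -6.2]
opening: 0.561
grasp_force: 31.4
```

```bash
python3 b.py e.png .645 -.098 .052 .095
```

```text
[ 0.6427 -0.1015  0.1369] toolY 87.05 31.378617882728577 0.5606192106517544
scene 245 z [0.0541 0.0922] [array([640.3, -97.9]), array([70. , 61.8]), np.float64(86.1)]
side 185 z [0.0578 0.0901] [array([640.6, -97.4]), array([66.7, 59.2]), np.float64(87.9)]
```

Request:
{"op": "carry_out", "data": {"plan": [[[0.001, 0, -0.002, 0, 0, 0, 0.552], [0.002, 0, -0.005, 0, 0, 0, 0.552], [0.003, 0, -0.008, 0, 0, 0, 0.552], [0.003, 0, -0.01, 0, 0, 0, 0.552], [0.003, 0, -0.01, 0, 0, 0, 0.552]]]}}

```text
time_s: 13.62
eef_pos: [0.6486, -0.1023, 0.1321]
eef_rot: [-0.0, 1.0, -0.026, -0.0]
wrist_force: [-0.4, 0.6, -5.9]
opening: 0.558
grasp_force: 31.5
```

```bash
python3 b.py f.png .645 -.098 .050 .082;python3 b.py f1.png .641 -.192 .048 .075
```

```text
[ 0.6486 -0.1023  0.1321] toolY 87.07 31.480810046195984 0.5575132712733744
scene 235 z [0.0509 0.0814] [array([647. , -99.7]), array([69.9, 61.6]), np.float64(88.7)]
side 172 z [0.0513 0.0814] [array([646.4, -97.5]), array([67. , 60.7]), np.float64(87.5)]
[ 0.6487 -0.1024  0.1323] toolY 87.07 31.477484107017517 0.5539046235917272
scene 87 z [0.0483 0.0716] [array([ 660.6, -192.4]), array([33.3, 71.4]), np.float64(9.7)]
side 53 z [0.0485 0.0707] [array([ 618.7, -192.9]), array([71.6, 17.6]), np.float64(85.4)]
```

Request:
{"op": "carry_out", "data": {"plan": [[[-0.001, 0, -0.002, 0, 0, 0, 0.552], [-0.001, 0, -0.004, 0, 0, 0, 0.552], [-0.001, 0, -0.006, 0, 0, 0, 0.552], [-0.001, 0, -0.0075, 0, 0, 0, 0.552], [-0.001, 0, -0.0075, 0, 0, 0, 0.552]]]}}

```text
time_s: 14.23
eef_pos: [0.6473, -0.1023, 0.1241]
eef_rot: [-0.0, 1.0, -0.026, -0.0]
wrist_force: [0.5, -0.8, -5.1]
opening: 0.557
grasp_force: 31.5
```

Request:
{"op": "carry_out", "data": {"plan": [[[0, 0, -0.0005, 0, 0, 0, 0.552], [0, 0, -0.001, 0, 0, 0, 0.552], [0, 0, -0.0015, 0, 0, 0, 0.552], [0, 0, -0.0015, 0, 0, 0, 0.552], [0, 0, -0.0015, 0, 0, 0, 0.552]]]}}

```text
time_s: 14.65
eef_pos: [0.6477, -0.1024, 0.1233]
eef_rot: [0.0, 1.0, -0.026, 0.0]
wrist_force: [-0.2, 0.4, -5.5]
opening: 0.555
grasp_force: 31.5
```

Request:
{"op": "carry_out", "data": {"plan": [[[0, 0, -0.0005, 0, 0, 0, 0.552], [0, 0, -0.001, 0, 0, 0, 0.552], [0, 0, -0.0015, 0, 0, 0, 0.552], [0, 0, -0.0015, 0, 0, 0, 0.552], [0, 0, -0.0015, 0, 0, 0, 0.552]]]}}

```text
time_s: 15.07
eef_pos: [0.6482, -0.1025, 0.1227]
eef_rot: [0.0, 1.0, -0.026, 0.001]
wrist_force: [-0.2, 0.5, 2.3]
opening: 0.557
grasp_force: 32.1
```

Request:
{"op": "carry_out", "data": {"plan": [[[0, 0, 0, 0, 0, 0, 0.558], [0, 0, 0, 0, 0, 0, 0.565], [0, 0, 0, 0, 0, 0, 0.58], [0, 0, 0, 0, 0, 0, 0.65], [0, 0, 0, 0, 0, 0, 0.75]]]}}

```text
time_s: 15.48
eef_pos: [0.6478, -0.1026, 0.1218]
eef_rot: [0.0, 1.0, -0.026, 0.0]
wrist_force: [-0.2, 0.2, -0.1]
opening: 0.748
grasp_force: 0.0
```

Request:
{"op": "carry_out", "data": {"plan": [[[0, 0, 0, 0, 0, 0, 0.8], [0, 0, 0.01, 0, 0, 0, 0.8], [0, 0, 0.04, 0, 0, 0, 0.8], [0, 0, 0.08, 0, 0, 0, 0.8], [0, 0, 0.115, 0, 0, 0, 0.8]]]}}

```text
time_s: 15.9
eef_pos: [0.6474, -0.1024, 0.2388]
eef_rot: [-0.0, 1.0, -0.026, -0.0]
wrist_force: [1.1, -0.4, 0.4]
opening: 0.802
grasp_force: 0.0
```

Request:
{"op": "carry_out", "data": {"plan": [[[-0.03, 0.015, 0, 0, 0, -0.03, 1], [-0.065, 0.03, 0, 0, 0, -0.06, 1], [-0.1, 0.045, 0, 0, 0, -0.1, 1], [-0.135, 0.06, 0, 0, 0, -0.13, 1], [-0.17, 0.075, 0, 0, 0, -0.162, 1]]]}}

```text
time_s: 16.32
eef_pos: [0.4762, -0.0268, 0.2374]
eef_rot: [0.0, 0.994, -0.107, 0.0]
wrist_force: [-0.5, 0.2, -0.1]
opening: 0.999
grasp_force: 0.0
```

Request:
{"op": "carry_out", "data": {"plan": [[[-0.03, 0.01, 0, 0, 0, 0, 1], [-0.04, 0.012, 0, 0, 0, 0, 1], [-0.04, 0.012, 0, 0, 0, 0, 1], [-0.04, 0.012, 0, 0, 0, 0, 1], [-0.04, 0.012, 0, 0, 0, 0, 1]]]}}

```text
time_s: 16.73
eef_pos: [0.4388, -0.0159, 0.2377]
eef_rot: [0.0, 0.994, -0.107, 0.001]
wrist_force: [0.4, 0.1, -0.2]
opening: 1.002
grasp_force: 0.0
```

```bash
python3 b.py g.png .6457 -.098 .048 .075; python3 w.py w3.png .434 -.013 0 .11
```

```text
[ 0.4388 -0.0159  0.2377] toolY 77.77 0.0 1.0017650983927873
scene 201 z [0.0482 0.0717] [array([646.9, -98.4]), array([67.4, 61.5]), np.float64(86.4)]
side 156 z [0.0488 0.0731] [array([645.6, -96.3]), array([62.8, 61.3]), np.float64(89.4)]
[ 0.4387 -0.0159  0.2371] toolY deg 77.76
top 2120 [array([430.8, -14.4]), array([38.3, 46.8]), np.float64(76.7)]
head 1322 [array([436. , -15.7]), array([48. , 63.3]), np.float64(77.3)]
base 709 [array([431.3, -14.8]), array([64. , 59.3]), np.float64(77.4)]
```

View pics/w3.png

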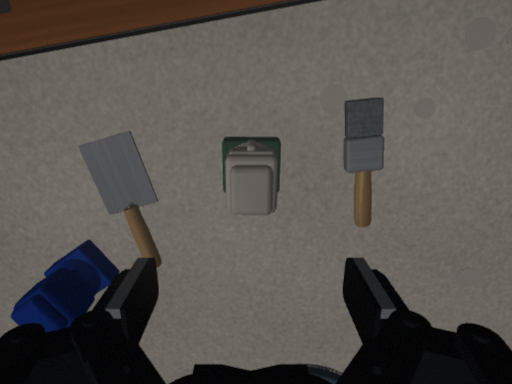

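The wrist view shows the small head at (252,175) with its nose pointing away (252,145). The spatula and brush are clear of the fingers' path.

Request:
{"op": "carry_out", "data": {"plan": [[[-0.004, 0, -0.03, 0, 0, 0, 1], [-0.004, 0, -0.06, 0, 0, 0, 1], [-0.004, 0, -0.085, 0, 0, 0, 1], [-0.004, 0, -0.1, 0, 0, 0, 1], [-0.004, 0, -0.1, 0, 0, 0, 1]]]}}

```text
time_s: 17.3
eef_pos: [0.4314, -0.0149, 0.1332]
eef_rot: [-0.001, 0.994, -0.107, -0.004]
wrist_force: [-0.4, 0.7, 0.2]
opening: 0.999
grasp_force: 0.0
```

Request:
{"op": "carry_out", "data": {"plan": [[[0, 0, -0.02, 0, 0, 0, 1], [0, 0, -0.045, 0, 0, 0, 1], [0, 0, -0.07, 0, 0, 0, 1], [0, 0, -0.081, 0, 0, 0, 1], [0, 0, -0.081, 0, 0, 0, 1]]]}}

```text
time_s: 17.72
eef_pos: [0.4326, -0.0152, 0.0541]
eef_rot: [-0.0, 0.994, -0.107, -0.002]
wrist_force: [0.2, -0.6, -0.4]
opening: 1.001
grasp_force: 0.0
```

Request:
{"op": "carry_out", "data": {"plan": [[[0, 0, 0, 0, 0, 0, 0.85], [0, 0, 0, 0, 0, 0, 0.75], [0, 0, 0, 0, 0, 0, 0.65], [0, 0, 0, 0, 0, 0, 0.6], [0, 0, 0, 0, 0, 0, 0.59]]]}}

```text
time_s: 18.13
eef_pos: [0.4345, -0.0157, 0.0567]
eef_rot: [0.0, 0.994, -0.106, 0.001]
wrist_force: [-0.2, 0.3, -0.2]
opening: 0.591
grasp_force: 0.0
```

Request:
{"op": "carry_out", "data": {"plan": [[[0, 0, 0, 0, 0, 0, 0.58], [0, 0, 0, 0, 0, 0, 0.57], [0, 0, 0, 0, 0, 0, 0.565], [0, 0, 0, 0, 0, 0, 0.56], [0, 0, 0, 0, 0, 0, 0.56]]]}}

```text
time_s: 18.55
eef_pos: [0.4339, -0.0156, 0.056]
eef_rot: [0.0, 0.994, -0.106, 0.0]
wrist_force: [-0.6, -1.5, 3.6]
opening: 0.56
grasp_force: 7.8
```

Request:
{"op": "carry_out", "data": {"plan": [[[0, 0, 0, 0, 0, 0, 0.557], [0, 0, 0, 0, 0, 0, 0.555], [0, 0, 0, 0, 0, 0, 0.553], [0, 0, 0, 0, 0, 0, 0.552], [0, 0, 0, 0, 0, 0, 0.552]]]}}

```text
time_s: 18.97
eef_pos: [0.4339, -0.0156, 0.0561]
eef_rot: [0.0, 0.994, -0.106, 0.0]
wrist_force: [-1.8, -1.2, 5.8]
opening: 0.559
grasp_force: 29.9
```

Request:
{"op": "carry_out", "data": {"plan": [[[0, 0, 0.01, 0, 0, 0, 0.552], [0, 0, 0.03, 0, 0, 0, 0.552], [0, 0, 0.06, 0, 0, 0, 0.552], [0, 0.01, 0.09, 0, 0, 0, 0.552], [0.01, 0.02, 0.11, 0, 0, 0, 0.552]]]}}

```text
time_s: 19.38
eef_pos: [0.4426, 0.0049, 0.1678]
eef_rot: [-0.0, 0.994, -0.107, -0.0]
wrist_force: [1.3, -0.3, -3.1]
opening: 0.56
grasp_force: 30.9
```

Request:
{"op": "carry_out", "data": {"plan": [[[0.025, 0, 0, 0, 0, 0.03, 0.552], [0.055, 0, 0, 0, 0, 0.07, 0.552], [0.09, 0, 0, 0, 0, 0.11, 0.552], [0.125, 0, 0, 0, 0, 0.15, 0.552], [0.16, 0, 0, 0, 0, 0.164, 0.552]]]}}

```text
time_s: 19.8
eef_pos: [0.6044, 0.0051, 0.1653]
eef_rot: [-0.0, 1.0, -0.023, -0.001]
wrist_force: [-0.0, -0.5, -3.8]
opening: 0.557
grasp_force: 30.8
```

Request:
{"op": "carry_out", "data": {"plan": [[[0.025, -0.005, 0, 0, 0, 0, 0.552], [0.04, -0.011, 0, 0, 0, 0, 0.552], [0.046, -0.011, -0.01, 0, 0, 0, 0.552], [0.046, -0.011, -0.025, 0, 0, 0, 0.552], [0.046, -0.011, -0.035, 0, 0, 0, 0.552]]]}}

```text
time_s: 20.22
eef_pos: [0.648, -0.0059, 0.1281]
eef_rot: [-0.0, 1.0, -0.025, -0.002]
wrist_force: [-0.6, 0.3, -4.8]
opening: 0.56
grasp_force: 30.8
```

Request:
{"op": "carry_out", "data": {"plan": [[[0, 0, -0.01, 0, 0, 0, 0.552], [0, 0, -0.018, 0, 0, 0, 0.552], [0, 0, -0.024, 0, 0, 0, 0.552], [0, 0, -0.026, 0, 0, 0, 0.552], [0, 0, -0.026, 0, 0, 0, 0.552]]]}}

```text
time_s: 20.63
eef_pos: [0.6492, -0.0063, 0.1043]
eef_rot: [-0.0, 1.0, -0.025, -0.0]
wrist_force: [-0.1, 0.6, -3.4]
opening: 0.556
grasp_force: 30.8
```

```bash
python3 b.py k.png .650 -.003 .052 .085
```

```text
[ 0.6492 -0.0063  0.1043] toolY 87.18 30.837984681129456 0.5563003626914244
scene 144 z [0.0523 0.0777] [array([649.1,  -1.5]), array([66. , 59.7]), np.float64(85.7)]
side 151 z [0.0525 0.0803] [array([647.5,  -1.3]), array([68.8, 59.4]), np.float64(85.0)]
```

Request:
{"op": "carry_out", "data": {"plan": [[[0.001, -0.002, -0.002, 0, 0, 0, 0.552], [0.0015, -0.002, -0.004, 0, 0, 0, 0.552], [0.0015, -0.002, -0.005, 0, 0, 0, 0.552], [0.0015, -0.002, -0.006, 0, 0, 0, 0.552], [0.0015, -0.002, -0.0065, 0, 0, 0, 0.552]]]}}

```text
time_s: 21.15
eef_pos: [0.6511, -0.0084, 0.0981]
eef_rot: [-0.0, 1.0, -0.025, -0.0]
wrist_force: [-1.0, 1.5, -4.0]
opening: 0.561
grasp_force: 30.8
```

Request:
{"op": "carry_out", "data": {"plan": [[[0, 0, -0.0005, 0, 0, 0, 0.552], [0, 0, -0.001, 0, 0, 0, 0.552], [0, 0, -0.0015, 0, 0, 0, 0.552], [0, 0, -0.0015, 0, 0, 0, 0.552], [0, 0, -0.0015, 0, 0, 0, 0.552]]]}}

```text
time_s: 21.57
eef_pos: [0.6512, -0.0084, 0.0968]
eef_rot: [-0.0, 1.0, -0.025, -0.0]
wrist_force: [0.4, 0.1, -3.2]
opening: 0.559
grasp_force: 30.8
```

Request:
{"op": "carry_out", "data": {"plan": [[[0, 0, -0.0005, 0, 0, 0, 0.552], [0, 0, -0.001, 0, 0, 0, 0.552], [0, 0, -0.001, 0, 0, 0, 0.552], [0, 0, -0.001, 0, 0, 0, 0.552], [0, 0, -0.001, 0, 0, 0, 0.552]]]}}

```text
time_s: 21.98
eef_pos: [0.6514, -0.0084, 0.0962]
eef_rot: [0.0, 1.0, -0.025, 0.0]
wrist_force: [-1.3, 0.5, 0.6]
opening: 0.558
grasp_force: 31.2
```

Contact; releasing and backing away.

Request:
{"op": "carry_out", "data": {"plan": [[[0, 0, 0, 0, 0, 0, 0.558], [0, 0, 0, 0, 0, 0, 0.565], [0, 0, 0, 0, 0, 0, 0.58], [0, 0, 0, 0, 0, 0, 0.65], [0, 0, 0, 0, 0, 0, 0.75]]]}}

```text
time_s: 22.4
eef_pos: [0.6515, -0.0085, 0.096]
eef_rot: [0.0, 1.0, -0.025, 0.0]
wrist_force: [-0.3, -0.4, -0.9]
opening: 0.751
grasp_force: 0.0
```

Request:
{"op": "carry_out", "data": {"plan": [[[0, 0, 0, 0, 0, 0, 0.8], [0, 0, 0.01, 0, 0, 0, 0.8], [0, 0, 0.04, 0, 0, 0, 0.8], [0, 0, 0.08, 0, 0, 0, 0.8], [0, 0, 0.12, 0, 0, 0, 0.8]]]}}

```text
time_s: 22.82
eef_pos: [0.6503, -0.0082, 0.2167]
eef_rot: [-0.0, 1.0, -0.025, -0.001]
wrist_force: [1.2, -0.1, 0.7]
opening: 0.798
grasp_force: 0.0
```

Request:
{"op": "carry_out", "data": {"plan": [[[-0.03, 0.01, 0.02, 0, 0, 0, 1], [-0.07, 0.02, 0.03, 0, 0, 0, 1], [-0.11, 0.03, 0.04, 0, 0, 0, 1], [-0.15, 0.03, 0.04, 0, 0, 0, 1], [-0.19, 0.03, 0.04, 0, 0, 0, 1]]]}}

```text
time_s: 23.23
eef_pos: [0.4598, 0.0221, 0.2572]
eef_rot: [0.0, 1.0, -0.024, 0.001]
wrist_force: [-1.0, -0.3, 0.5]
opening: 1.002
grasp_force: 0.0
```

```bash
python3 b.py l1.png .636 -.286 .048 .075; for a in ".641 -.192" ".6457 -.098" ".650 -.003"; do python3 b.py l.png $a .048 .075|tail -2; done; python3 -c "
import cv2,numpy as np
a=cv2.imread('pics/scl.png')[100:320,110:330];b=cv2.imread('pics/sil.png')[70:290,150:370]
cv2.imwrite('pics/fin.png',cv2.resize(np.hstack([a,b]),(800,400),interpolation=cv2.INTER_CUBIC))"
```

```text
[0.4598 0.0221 0.2572] toolY 87.25 0.0 1.0022178046918224
scene 84 z [0.048  0.0698] [array([ 660.7, -283.7]), array([36.9, 73.4]), np.float64(27.6)]
side 51 z [0.0491 0.0701] [array([ 612.5, -285.3]), array([65. , 22.9]), np.float64(72.7)]
scene 83 z [0.0489 0.0713] [array([ 660.6, -192. ]), array([26.2, 70. ]), np.float64(3.5)]
side 49 z [0.0483 0.0715] [array([ 618.1, -191. ]), array([71.1, 14.2]), np.float64(88.5)]
scene 127 z [0.0484 0.0733] [array([667.2, -97.1]), array([25.7, 70.2]), np.float64(5.8)]
side 59 z [0.049  0.0732] [array([635.3, -91.2]), array([65. , 62.8]), np.float64(20.3)]
scene 118 z [0.0484 0.0711] [array([650.4,  -3.2]), array([64.7, 62.4]), np.float64(85.7)]
side 135 z [0.0482 0.0712] [array([649.4,  -4.8]), array([67.8, 61.1]), np.float64(88.0)]
```

View pics/fin.png

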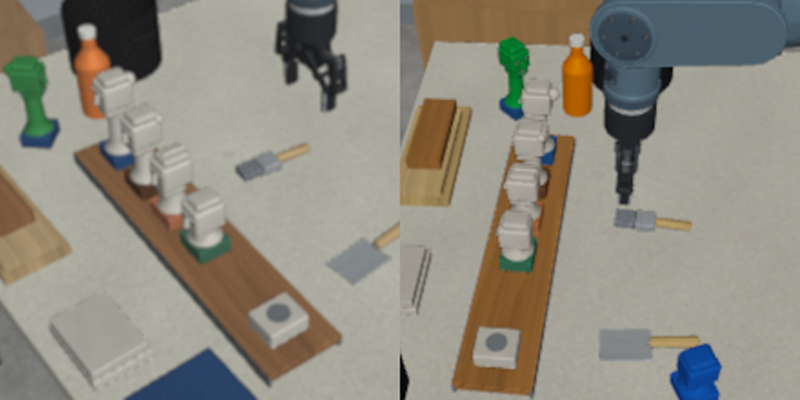

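The final crops show four upright heads in one straight row along the middle of the board, from (115,85) to (205,225), with gaps of about 30 mm, and the gripper clear of them.

```bash
python3 -c "
from bench import hand_in
print(hand_in())"
```

```text
the job is handed in; nothing more can be done
None
```

I put the tall, middle and small heads on the shelf beside the standing one, upright, in line and facing the same way, with gaps of about 30 mm; grip readings peaked at 35.7 N, and I handed the job in after about 23 s of robot time (no verdict was returned).

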